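Make up a slide kit and a plating kit at the biology bench

ROBOT

A 6-joint arm with a two-finger parallel gripper is mounted at the origin on the work surface. World frame = base frame: x ahead of the robot, y to its left, z up, the work surface at z = 0. Lengths are in mm, angles in degrees, forces in N, time in s.
With the tool pointing down it reaches from about 300 to 875 mm from the base axis. Payload 6.4 kg.
Tool frame: the origin (TCP) lies at the very end of the fingers, on their centre line; the grasp point (between the pads) lies 19 mm behind it; z points along the fingers, y is the line along which they close (so a half turn about z gives the same grasp; the last joint's range is limited). The gripper opens to 85 mm and grips with 20 to 120 N. Pads are 22 mm wide; open, the fingers measure 114 mm over their backs; the gripper's body (76 mm by 85 mm) begins 54 mm behind the grasp point. The pads swing forward as they close: fully open they stand 13 mm farther back than shut.
Start: joints at [-84.643, 10.359, 92.074, -0, 77.567, -11.82], TCP at [169.83, -549.362, 231.288] pointing down, gripper open.
Joint ranges: [-171.53, 171.53], [-51.25, 118.39], [17.06, 147.69], [-65.23, 245.23], [0, 150.52], [-178.68, 178.68]. Speed limits (degrees/s): [147.25, 147.25, 172.46, 180, 180, 180].

INTERFACE

Orientations are given as [roll, pitch, yaw] about the fixed x, y, z axes, in that order (R = Rz(yaw) Ry(pitch) Rx(roll)).
In Python, from rig import manip gives the robot as it stands.
- The arm moves only by the tool play_rows, never from a script. Its argument "steps" is one flat list of numbers, 7 for each row, row after row: the shift along the tool's x, y, z in m, then the turn, a rotation vector about the tool's x, y, z in rad, then the finger opening in m, from 0 to 0.0854. In form: [x, y, z, rx, ry, rz, gripper, x, y, z, rx, ry, rz, gripper, ...]. A call has 1 to 20 rows; each row is the pose to reach, as a shift and turn from the pose commanded when the call began, along the tool's axes at that moment; what a row does not reach only later rows make up. A row lasts 1/8 s, in which the tool goes at most 62.5 mm and 10.7 degrees, less where a joint would pass 70% of its speed; a pose out of reach is approached as far as the arm can. A call with a gripper value outside its range is refused whole. The fingers move at their own pace and stop on an object; "squeeze" is the grip in N (left out, the last holds). Time passes only in rows, so rows that repeat a pose let the fingers close. It gives the time, the measured TCP pose, the force, the opening and the grip force at its end, in the units of the state.
- manip.get_state(): the state, without advancing time (a new reading comes with each control period).
- manip.grab_frame(name): name is "scene" or "top"; returns the picture (400x640x3 uint8, red, green, blue); there is no depth.
- manip.camera_model(name): a dict with "fx", "fy", "cx", "cy" (pixels), "dist_coeffs" ([k1, k2, p1, p2, k3] as OpenCV has them; the pictures are not rectified), "cam_to_world" (4x4, takes a point from camera to world coordinates). Camera axes: x right, y up, looking along -z (the intrinsics and any distortion apply to the point x, -y, -z); pixel columns grow to the right and rows downward; lengths in mm; the calibration is good to about 2 mm. A picture is of the moment at which its call begins. camera_model takes no time and is no camera call.
- manip.hand_in(): hands the job in; it is judged then, once.
The state is a dict: "time_s": time; "joint_positions": joint angles; "qvel": joint speeds; "joint_torque": joint torques, N m; "position": TCP position; "ee_rot": TCP orientation; "ft_force": force on the tool from outside, world axes, zero at the start; "moment": the same for the moment, N m; "gripper_width": finger opening in mm; "grip_force": force on a finger pad.
Only numpy, scipy, OpenCV 4.12 (cv2) and the standard library are available. Lean on these libraries where they do the work, as an engineer would, in place of code of your own. Each camera call takes 0.05 s, during which the arm holds its last target. There are 200 camera calls.

TASK

Make up two kits. In the aluminium carrier stand the thick slide box against the fixed end wall and the thin one flat against it, then slide the stop up snug, leaving no gaps; in the white tray set the dish flat in the large nest, the short jar in the middle one and the vial in the small one. Keep all you move upright throughout, and leave the tall jar where it stands.

Things in the scene. Friction and masses are not known exactly. Their poses are not given: they have to be found in the camera images.
- thick_box: White plastic slide box with a grey seam, standing upright: 56 wide (its x) by 36 thick (its y) by 80 tall, about 0.1 kg. Origin at the centre of the underside, z up. The two ends of any axis look alike.
- thin_box: White plastic slide box like the thick one but 56 wide (its x) by only 20 thick (its y) by 80 tall, about 0.06 kg. Origin at the centre of the underside, z up.
- dish: Small round closed culture dish, 60 diameter, 18 high, cream inside, about 0.04 kg. Origin at the centre of the underside, z up.
- short_jar: Short amber jar with white cap and blank paper band: upright cylinder, 44 diameter, 48 high, about 0.08 kg. Origin at the centre of the underside, z up.
- tall_jar: Tall amber jar of the same 44 diameter but 80 high: not part of either kit, stays where it is. Origin at the centre of the underside, z up.
- vial: Slim glass vial with white cap: upright cylinder, 26 diameter, 64 high, about 0.035 kg. Origin at the centre of the underside, z up.
- carrier: Fixed aluminium carrier, base 96 (x) by 236 (y), origin under its centre. Plate top at z 8, dark in the channel. Channel along y between side rails (inner faces x -38, +38; tops z 16). Fixed end wall at +y: inner face y +100, 12 thick, top z 58. Packed home: thick box centre y +82, thin box y +54, x 0, undersides z 8, box x axes along carrier x, stop face y +44. Stop at the -y end.
- tray: Fixed white kit tray, 96 (x) by 214 (y), floor at z 8 (grey in the nests), origin under its centre. Three square nests in a row along y, all at x 0, with rims 4 wide and 4 high above the floor: large nest 80 by 80 inside, centre y +60 (dish); middle 64 by 64, y -16 (short jar); small 46 by 46, y -75 (vial).
- stop (a joint): Grey sliding end stop of the carrier, m: 0 fully back, up to 0.14, growing towards the fixed wall (carrier +y). Its face is at carrier y = -70 mm + this, so it reads 0.114 when both boxes are snug. Starts between 0 and 0.04; about 2.5 N of friction; stays where left. Face plate 70 wide (x), 10 thick, top z 68.
- stop_grip (a point): Point on the stop's upright grip post, on the post's axis, 68 above the bench and 37 mm behind the stop's face (towards carrier -y). The post is 20 (carrier x) by 14 (carrier y), from the foot up to 84 above the bench; it can be pinched from above across its 20 mm, or pushed from behind.
Mind the look-alikes: they are no part of the job. Leave any green or pink look-alike of the short_jar alone.

How it is judged (in metres and radians):
At the end, for the whole second after the job is handed in: Boxes upright and square (0.12 rad) on the channel floor, within 13 mm of its centre line and 6 mm of packed home; stop at 0.108 or more; dish, short jar, vial flat in the large, middle, small nest, within 12 mm of its centre in x and y; tall jar within 30 mm of its start; all at rest (x of thick_box in the frame of carrier between -0.013 and 0.013 m and y of thick_box in the frame of carrier between 0.076 and 0.086 m and z of thick_box in the frame of carrier between 0.005 and 0.012 m and angle between each of thick_box, thin_box, dish, short_jar, vial's own z axis and vertical below 0.09 rad and angle between the x axis of each of thick_box, thin_box and the x axis of carrier, either way round below 0.12 rad and x of thin_box in the frame of carrier between -0.013 and 0.013 m and y of thin_box in the frame of carrier between 0.048 and 0.058 m and z of thin_box in the frame of carrier between 0.005 and 0.012 m and value of joint stop above 0.108 m and x of dish in the frame of tray between -0.012 and 0.012 m and y of dish in the frame of tray between 0.048 and 0.072 m and z of dish in the frame of tray between 0.005 and 0.0105 m and x of short_jar in the frame of tray between -0.012 and 0.012 m and y of short_jar in the frame of tray between -0.028 and -0.004 m and z of short_jar in the frame of tray between 0.005 and 0.0105 m and x of vial in the frame of tray between -0.012 and 0.012 m and y of vial in the frame of tray between -0.087 and -0.063 m and z of vial in the frame of tray between 0.005 and 0.0105 m and linear speed of each of thick_box, thin_box, dish, short_jar, vial below 0.02 m/s and distance of tall_jar from where it was at the start of the episode below 0.03 m); the robot touches nothing.
It fails at once if one of the five kit items is tipped by more than about 40 degrees (angle between any of thick_box, thin_box, dish, short_jar, vial's own z axis and vertical above 0.7 rad).
It fails at once if the tall jar is moved by more than 30 mm (distance of tall_jar from where it was at the start of the episode above 0.03 m).
It also fails if it takes over 144 s, if anything falls off the work surface, if the arm or the gripper's body presses on something with over 40 N, if the wrist force passes 120 N, or if a joint passes its speed limit or range.

## Working session

There is one attempt and no reset: what is moved stays moved. The work goes in short steps, Python scripts to look and compute and a tool call to move; the robot and the scene stay as the last step left them, time stands still between calls to the robot, and variables do not carry over. Pictures are saved under pics/ and viewed, at most 14 in all, crops included, and the job is handed in when it is done.

Besides the shell and the picture viewer there is one more tool, called by a JSON object that holds its "fn" and its "kwargs", one argument or row to a line. play_rows: Moves the arm, as the interface text tells. Its arguments: {"type":"object","properties":{"steps":{"type":"array"},"squeeze":{"type":"number"}},"required":["steps"]}

```bash
mkdir -p pics; ls; cat > h.py <<'E'
import numpy as np, cv2
from rig import manip
def ray(cam,u,v):
    m=manip.camera_model(cam);K=np.array([[m['fx'],0,m['cx']],[0,m['fy'],m['cy']],[0,0,1.]])
    p=cv2.undistortPoints(np.array([[[u,v]]],float),K,np.array(m['dist_coeffs'],float))[0,0]
    T=np.array(m['cam_to_world']);return T[:3,3],T[:3,:3]@np.array([p[0],-p[1],-1])
def onz(cam,u,v,z):
    o,d=ray(cam,u,v);return (o+d*(z-o[2])/d[2])
def proj(cam,P):
    m=manip.camera_model(cam);K=np.array([[m['fx'],0,m['cx']],[0,m['fy'],m['cy']],[0,0,1.]])
    T=np.linalg.inv(np.array(m['cam_to_world']));P=np.atleast_2d(np.array(P,float));c=(T[:3,:3]@P.T).T+T[:3,3]
    c=c*[1,-1,-1];return cv2.projectPoints(c.reshape(-1,1,3),np.zeros(3),np.zeros(3),K,np.array(m['dist_coeffs'],float))[0].reshape(-1,2)
def snap(cam,name):
    f=manip.grab_frame(cam);cv2.imwrite(f'pics/{name}.png',f[:,:,::-1]);return f
E
python3 - <<'E'
from h import *
for c in('top','scene'):
    snap(c,c+'0');m=manip.camera_model(c);print(c,m['fx'],m['dist_coeffs'],np.round(m['cam_to_world'],3).tolist())
print(manip.get_state())
E
```

```text
pics
top 372.28141975809996 [-0.01060346  0.          0.          0.          0.        ] [[-0.005, 0.993, -0.115, 351.368], [-1.0, -0.002, 0.029, -24.406], [0.029, 0.115, 0.993, 1000.264], [0.0, 0.0, 0.0, 1.0]]
scene 428.61366737498224 [-0.10863049  0.          0.          0.          0.        ] [[-0.763, -0.407, 0.502, 897.364], [0.646, -0.483, 0.592, 509.585], [0.001, 0.776, 0.631, 651.774], [0.0, 0.0, 0.0, 1.0]]
{'time_s': 0.1, 'joint_positions': array([-8.46447228e+01,  1.03990275e+01,  9.21244213e+01, -1.90447439e-03,
        7.75673646e+01, -1.18219150e+01]), 'qvel': array([ 0.0114033 , -0.00770722, -0.08888449, -0.00199477,  0.0486355 ,
        0.04632302]), 'joint_torque': array([ 1.32046066e-04, -4.45883632e+01, -3.52237988e+01, -1.81573973e-04,
        4.21299905e-03, -1.44311208e-06]), 'position': array([ 169.75653869, -548.86178905,  230.47328974]), 'ee_rot': array([-1.79910732e+02, -1.67852349e-02,  1.71775906e+01]), 'ft_force': array([-0.79892381, -0.29589735,  0.1587546 ]), 'moment': array([-0.02537083, -0.01263146,  0.02185329]), 'grip_force': 0.0, 'gripper_width': 85.76979638148714}
```

View pics/top0.png

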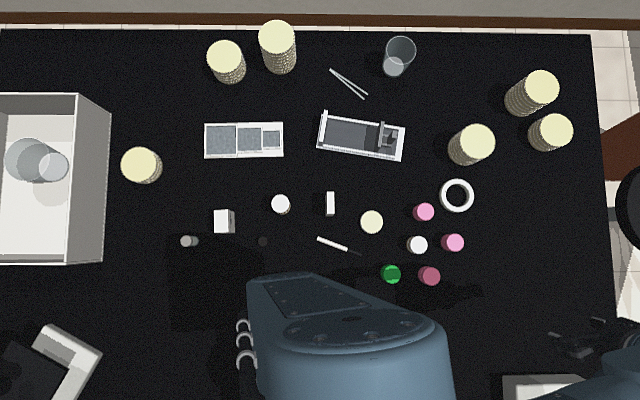

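View pics/scene0.png

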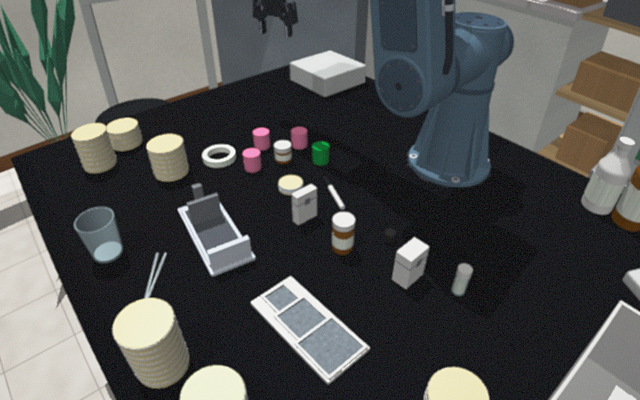

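The top view shows: thick box (224,221), thin box (330,203), dish (372,222), vial (190,241), tray (244,140), carrier (360,137) with its stop at about (390,137). Candidates for the short jar are white-capped (418,244), pinks (425,212), (455,242), (429,276), green (391,274), and the tall jar (280,204), which stands taller in the scene view. I choose the white cap at (418,244).

```bash
python3 - <<'E'
import cv2
t=cv2.imread('pics/top0.png');cv2.imwrite('pics/c1.png',cv2.resize(t[110:260,170:436],None,fx=3,fy=3,interpolation=cv2.INTER_CUBIC))
s=cv2.imread('pics/scene0.png');cv2.imwrite('pics/c2.png',cv2.resize(s[125:385,170:490],None,fx=2.3,fy=2.3,interpolation=cv2.INTER_CUBIC))
E
```

```text
(no output)
```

View pics/c1.png

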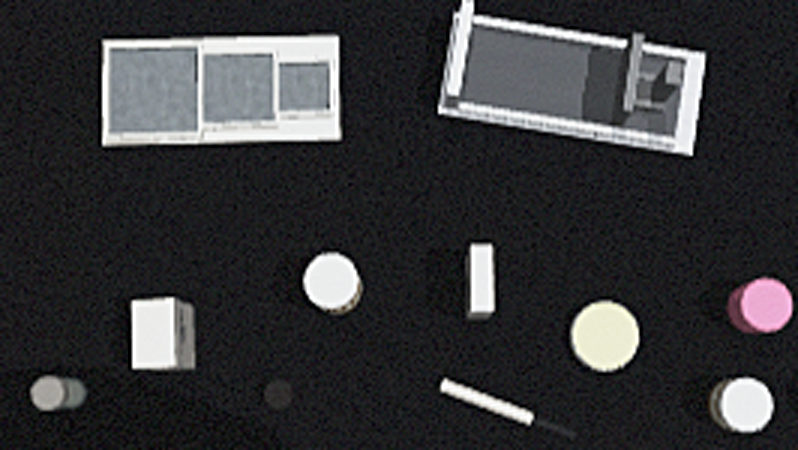

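View pics/c2.png

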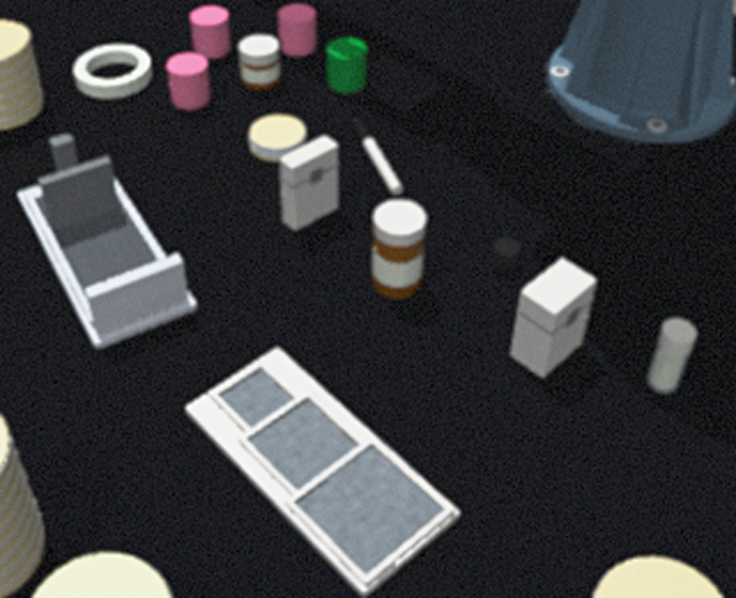

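The crops confirm it. The jar at (418,244) has a white cap and a short amber body. (280,204) is the tall jar. The carrier's stop is on the right (-y), and the tray's large nest is on the left (+y).

```bash
python3 - <<'E'
from h import *
t=cv2.imread('pics/top0.png');g=t.min(axis=2)
full=lambda x,y:((x+.5)/3-.5+170,(y+.5)/3-.5+110)
def top(name,x0,y0,x1,y1,lo,z,img=g):
    big=cv2.resize(img[y0:y1,x0:x1],None,fx=4,fy=4,interpolation=cv2.INTER_CUBIC)
    m=(big>lo).astype(np.uint8);n,l,st,c=cv2.connectedComponentsWithStats(m);k=1+st[1:,4].argmax()
    cs,_=cv2.findContours((l==k).astype(np.uint8),cv2.RETR_EXTERNAL,cv2.CHAIN_APPROX_NONE)
    pts=cs[0][:,0].astype(float);px=(pts+.5)/4-.5+[x0,y0]
    w=np.array([onz('top',u,v,z)[:2] for u,v in px],np.float32)
    print(name,'px',np.round(px.mean(0),1),'rect',[np.round(a,1) for a in cv2.minAreaRect(w)],'circ',[np.round(a,1) for a in cv2.minEnclosingCircle(w)],'areaD',round(2*np.sqrt(cv2.contourArea(w)/np.pi),1))
top('tall',265,185,297,220,190,80)
top('short',402,228,436,260,190,48)
top('dish',355,205,390,240,150,18)
top('thick',205,205,245,240,195,80)
top('thin',318,185,345,220,195,80)
top('vial',176,228,205,252,115,64)
top('tray',195,115,295,165,120,10)
for n,(x,y),z in [('RB',(692,155),8),('RT',(706,53),8),('LB',(438,113),8),('wallL',(457,0),58),('wallR',(474,0),58),('wallBL',(446,95),58),('wallBR',(464,95),58),('stopT',(639,33),68),('stopB',(632,110),68),('grip',(676,72),84)]:
    print(n,np.round(full(x,y),1),np.round(onz('top',*full(x,y),z)[:2],1))
print(np.round(g[205:240:3,205:245:3]))
E
```

```text
tall px [279.9 203.3] rect [array([442.5,  49.2]), array([43.6, 44.1]), np.float64(45.2)] circ [array([442.9,  49.3]), np.float64(22.8)] areaD 43.7
short px [418.4 244.5] rect [array([ 338.8, -302.9]), array([43.4, 43.8]), np.float64(89.6)] circ [array([ 338.8, -302.7]), np.float64(22.6)] areaD 43.6
dish px [371.3 221.6] rect [array([ 399.4, -187.7]), array([59.1, 58.7]), np.float64(44.4)] circ [array([ 399.3, -188.3]), np.float64(30.7)] areaD 59.1
thick px [220.7 220.7] rect [array([400.1, 193.7]), array([56.3, 34.1]), np.float64(2.3)] circ [array([400.3, 194.2]), np.float64(32.1)] areaD 47.7
thin px [330.2 202.4] rect [array([444.5, -75.8]), array([55. , 17.6]), np.float64(0.4)] circ [array([444.5, -75.1]), np.float64(28.5)] areaD 33.9
vial px [185.6 240.6] rect [array([351.4, 283. ]), array([26.7, 26.1]), np.float64(17.0)] circ [array([351.8, 283. ]), np.float64(13.8)] areaD 26.3
tray px [243.1 139.6] rect [array([623.7, 155.1]), array([ 98.6, 214. ]), np.float64(1.5)] circ [array([623.6, 155.2]), np.float64(116.8)] areaD 161.9
RB [400.3 161.3] [ 564.  -272.5]
RT [405.  127.3] [ 6
[... 297 characters left out ...]
1  26  26  21  23  26  23   8  21  32  23  22   3]
 [ 22  37  29  20   0   5   7   0  10  25  26  15  25  35]
 [ 29   9  16 255 246 243 242 242 129 104  27  24  25  31]
 [ 19  13  26 255 232 233 234 240 120 122  18  20  27  18]
 [  4  16  16 255 234 234 234 239 119 127  18  33  27  27]
 [ 21  20  12 255 234 233 236 239 126 128  26  32  29  21]
 [ 16  19  30 255 234 233 234 237 126 130  23  15  26  12]
 [ 32  22  19 255 233 234 234 238 118 122  15  22  23  27]
 [ 25  13  10 255 235 234 235 238 120 121  30  26  21  21]
 [ 13  12  34 210 209 203 200 148 103 109  30  28  34  10]
 [ 21  32  20  10   7  21  30  24  25  29  24  21  34  35]
 [ 19  19  19   9  26  19  10  30  26   7  24  27  27   8]]
```

Measured sizes match the spec: thick 56x34, thin 55x18, dish 59, jars 44, vial 26, tray 98x214, carrier 97x235. The carrier's yaw is about -9.5° with its centre near (631.5,-165), and the stop reads about 0.029. First move: above the thick box, yaw 90.

{"fn": "play_rows", "kwargs": {
  "steps": [0.4395,-0.642,0.06,0,0,-1.271,0.085,0.4395,-0.642,0.06,0,0,-1.271,0.085,0.4395,-0.642,0.06,0,0,-1.271,0.085,0.4395,-0.642,0.06,0,0,-1.271,0.085,0.4395,-0.642,0.06,0,0,-1.271,0.085,0.4395,-0.642,0.06,0,0,-1.271,0.085,0.4395,-0.642,0.06,0,0,-1.271,0.085,0.4395,-0.642,0.06,0,0,-1.271,0.085,0.4395,-0.642,0.06,0,0,-1.271,0.085,0.4395,-0.642,0.06,0,0,-1.271,0.085,0.4395,-0.642,0.06,0,0,-1.271,0.085,0.4395,-0.642,0.06,0,0,-1.271,0.085,0.4395,-0.642,0.06,0,0,-1.271,0.085,0.4395,-0.642,0.06,0,0,-1.271,0.085,0.4395,-0.642,0.06,0,0,-1.271,0.085,0.4395,-0.642,0.06,0,0,-1.271,0.085,0.4395,-0.642,0.06,0,0,-1.271,0.085]
}}

```text
time_s: 2.22
position: [400.2, 193.0, 171.5]
ee_rot: [180.0, -0.0, 89.9]
ft_force: [-0.5, -0.4, 0.2]
gripper_width: 85.1
grip_force: 0.0
```

{"fn": "play_rows", "kwargs": {
  "steps": [0.001,0,0.05,0,0,0,0.085,0.001,0,0.1,0,0,0,0.085,0.001,0,0.13,0,0,0,0.085,0.001,0,0.1415,0,0,0,0.085,0.001,0,0.1415,0,0,0,0.085,0.001,0,0.1415,0,0,0,0.05,0.001,0,0.1415,0,0,0,0.05,0.001,0,0.1415,0,0,0,0.05,0.001,0,0.1415,0,0,0,0.05],
  "squeeze": 35
}}

```text
time_s: 3.35
position: [401.4, 195.1, 31.4]
ee_rot: [179.8, -0.0, 90.0]
ft_force: [-0.8, -1.1, 5.0]
gripper_width: 55.8
grip_force: 36.5
```

```bash
python3 - <<'E'
from h import *
s=manip.get_state();print(s['position'],s['gripper_width'],s['grip_force'])
f=snap('scene','s1');cv2.imwrite('pics/s1c.png',cv2.resize(f[100:340,300:560,::-1],None,fx=2.4,fy=2.4))
E
```

```text
[401.38283593 195.05545158  31.37332523] 55.76134906753471 36.53669357299805
```

View pics/s1c.png

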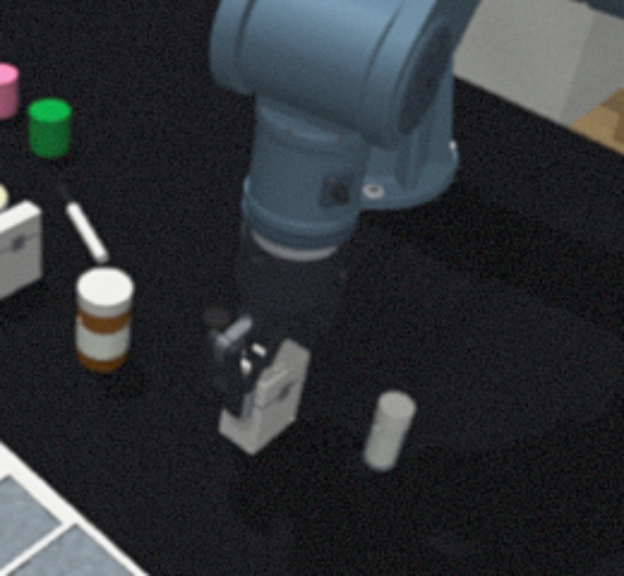

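The scene crop shows the thick box upright between the pads, and the width reads 55.8. Next: lift and carry it to the carrier.

{"fn": "play_rows", "kwargs": {
  "steps": [0,0,-0.01,0,0,0,0.05,0,0,-0.04,0,0,0,0.05,0,0,-0.08,0,0,0,0.05,-0.01,0.008,-0.115,0,0,0.01,0.05,-0.03,0.025,-0.13,0,0,0.03,0.05,-0.06,0.052,-0.13,0,0,0.05,0.05,-0.092,0.08,-0.13,0,0,0.07,0.05,-0.125,0.108,-0.13,0,0,0.09,0.05,-0.157,0.136,-0.13,0,0,0.11,0.05,-0.19,0.164,-0.13,0,0,0.13,0.05,-0.222,0.192,-0.13,0,0,0.15,0.05,-0.25,0.216,-0.13,0,0,0.165,0.05,-0.27,0.234,-0.13,0,0,0.165,0.05,-0.281,0.243,-0.13,0,0,0.165,0.05,-0.281,0.243,-0.13,0,0,0.165,0.05,-0.281,0.243,-0.13,0,0,0.165,0.05]
}}

```text
time_s: 5.4
position: [642.5, -85.2, 159.8]
ee_rot: [-180.0, -0.0, 80.6]
ft_force: [0.2, 0.4, -1.3]
gripper_width: 55.9
grip_force: 37.3
```

```bash
python3 - <<'E'
from h import *
s=manip.get_state();print(s['position'],s['ee_rot'],s['gripper_width'],s['grip_force'])
f=snap('top','t2');g=snap('scene','s2')
a=cv2.resize(f[90:180,280:430,::-1],None,fx=4,fy=4,interpolation=cv2.INTER_CUBIC);b=cv2.resize(g[120:290,150:350,::-1],None,fx=1.2,fy=1.2)
o=np.zeros((a.shape[0]+b.shape[0],600,3),np.uint8);o[:360]=a;o[360:,:b.shape[1]]=b;cv2.imwrite('pics/m2.png',o)
E
```

```text
[642.45939218 -85.20528807 159.81976313] [-1.79955069e+02 -2.13368140e-02  8.05866474e+01] 55.89551165687485 37.33070433139801
```

View pics/m2.png

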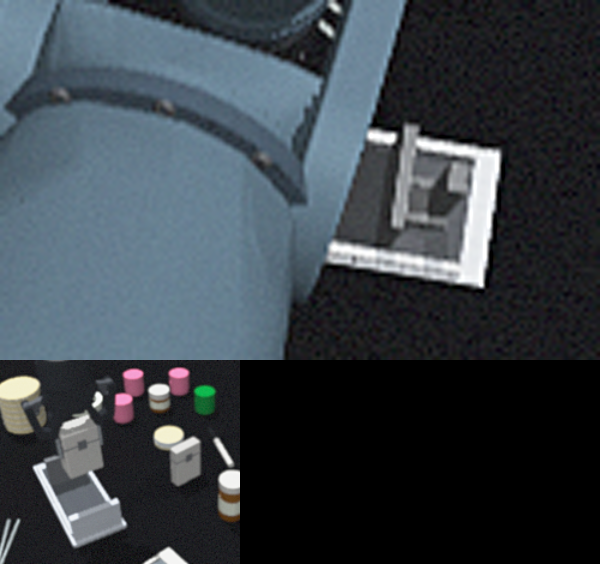

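Both views show the box upright above the channel. Lower it about 4 mm short of home, since the stop will push it in.

{"fn": "play_rows", "kwargs": {
  "steps": [-0.0035,0.002,0.03,0,0,0,0.05,-0.0035,0.002,0.06,0,0,0,0.05,-0.0035,0.002,0.085,0,0,0,0.05,-0.0035,0.002,0.1,0,0,0,0.05,-0.0035,0.002,0.11,0,0,0,0.05,-0.0035,0.002,0.116,0,0,0,0.05,-0.0035,0.002,0.1195,0,0,0,0.05,-0.0035,0.002,0.1195,0,0,0,0.05,-0.0035,0.002,0.1195,0,0,0,0.05]
}}

```text
time_s: 6.62
position: [644.9, -90.2, 40.9]
ee_rot: [179.9, 0.0, 80.5]
ft_force: [-0.9, 0.1, -1.4]
gripper_width: 55.9
grip_force: 37.4
```

{"fn": "play_rows", "kwargs": {
  "steps": [0,0,0.001,0,0,0,0.05,0,0,0.0017,0,0,0,0.05,0,0,0.0017,0,0,0,0.05,0,0,0.0017,0,0,0,0.07,0,0,0.0017,0,0,0,0.08,0,0,0.0017,0,0,0,0.085,0,0,0.0017,0,0,0,0.085,0,0,-0.03,0,0,0,0.085,0,0,-0.08,0,0,0,0.085,0,0,-0.12,0,0,0,0.085,0,0,-0.12,0,0,0,0.085,0,0,-0.12,0,0,0,0.085]
}}

```text
time_s: 8.12
position: [644.1, -89.8, 159.7]
ee_rot: [-180.0, -0.0, 80.5]
ft_force: [0.8, 0.7, -0.6]
gripper_width: 85.2
grip_force: 0.0
```

{"fn": "play_rows", "kwargs": {
  "steps": [-0.019,-0.199,0,0,0,-0.165,0.085,-0.019,-0.199,0,0,0,-0.165,0.085,-0.019,-0.199,0,0,0,-0.165,0.085,-0.019,-0.199,0,0,0,-0.165,0.085,-0.019,-0.199,0,0,0,-0.165,0.085,-0.019,-0.199,0.05,0,0,-0.165,0.085,-0.019,-0.199,0.09,0,0,-0.165,0.085,-0.019,-0.199,0.115,0,0,-0.165,0.085,-0.019,-0.199,0.1285,0,0,-0.165,0.085,-0.019,-0.199,0.1285,0,0,-0.165,0.085,-0.019,-0.199,0.1285,0,0,-0.165,0.05,-0.019,-0.199,0.1285,0,0,-0.165,0.05,-0.019,-0.199,0.1285,0,0,-0.165,0.05,-0.019,-0.199,0.1285,0,0,-0.165,0.05]
}}

```text
time_s: 9.88
position: [446.3, -76.6, 33.0]
ee_rot: [179.9, 0.1, 90.0]
ft_force: [0.8, 0.7, 6.7]
gripper_width: 55.4
grip_force: 37.6
```

```bash
python3 - <<'E'
from h import *
f=snap('top','t3');g=snap('scene','s3')
a=cv2.resize(f[90:180,280:430,::-1],None,fx=4,fy=4,interpolation=cv2.INTER_CUBIC);b=cv2.resize(g[120:290,150:350,::-1],None,fx=1.4,fy=1.4)
o=np.zeros((a.shape[0]+b.shape[0],600,3),np.uint8);o[:360]=a;o[360:,:b.shape[1]]=b;cv2.imwrite('pics/m3.png',o)
E
```

```text
(no output)
```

View pics/m3.png

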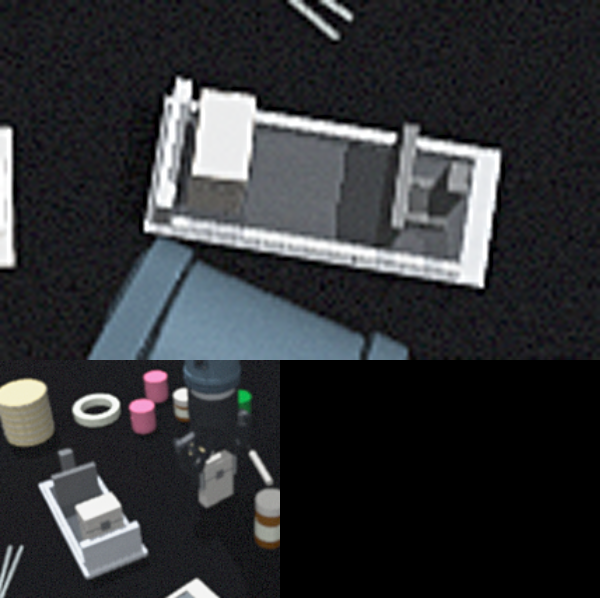

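The thick box stands square in the channel, its top centred near pixel (336,124), a few mm from the end wall. The thin box is gripped upright (width 55.4).

```bash
python3 - <<'E'
from h import *
C=np.array([631.5,-164.8]);th=np.radians(-9.45);R=np.array([[np.cos(th),-np.sin(th)],[np.sin(th),np.cos(th)]])
for x,y in[(203,90),(256,95),(250,183),(193,178),(225.5,136.5)]:
    print(np.round(R.T@(onz('top',(x+.5)/4-.5+280,(y+.5)/4-.5+90,88)[:2]-C),1))
E
```

```text
[27.4 93.1]
[29.8 59.4]
[-27.5  54.4]
[-30.4  90.4]
[-0.3 74.3]
```

{"fn": "play_rows", "kwargs": {
  "steps": [0,0,-0.01,0,0,0,0.05,0,0,-0.04,0,0,0,0.05,0,0,-0.08,0,0,0,0.05,-0.002,0.008,-0.115,0,0,0.02,0.05,-0.008,0.03,-0.127,0,0,0.05,0.05,-0.016,0.065,-0.127,0,0,0.08,0.05,-0.026,0.105,-0.127,0,0,0.11,0.05,-0.036,0.145,-0.127,0,0,0.14,0.05,-0.043,0.175,-0.127,0,0,0.165,0.05,-0.047,0.188,-0.127,0,0,0.165,0.05,-0.048,0.193,-0.127,0,0,0.165,0.05,-0.048,0.193,-0.127,0,0,0.165,0.05,-0.048,0.193,-0.127,0,0,0.165,0.05]
}}

```text
time_s: 11.6
position: [637.5, -123.8, 158.9]
ee_rot: [-180.0, -0.0, 80.5]
ft_force: [-1.0, 0.6, -1.1]
gripper_width: 55.6
grip_force: 37.4
```

{"fn": "play_rows", "kwargs": {
  "steps": [0,0.001,0.03,0,0,0,0.05,0,0.001,0.06,0,0,0,0.05,0,0.001,0.085,0,0,0,0.05,0,0.001,0.1,0,0,0,0.05,0,0.001,0.11,0,0,0,0.05,0,0.001,0.115,0,0,0,0.05,0,0.001,0.117,0,0,0,0.05,0,0.001,0.117,0,0,0,0.05,0,0.001,0.117,0,0,0,0.05]
}}

```text
time_s: 12.72
position: [639.5, -124.4, 42.4]
ee_rot: [179.9, 0.0, 80.5]
ft_force: [-0.4, -0.0, -1.2]
gripper_width: 55.9
grip_force: 37.4
```

{"fn": "play_rows", "kwargs": {
  "steps": [0,0,0.001,0,0,0,0.05,0,0,0.002,0,0,0,0.05,0,0,0.002,0,0,0,0.05,0,0,0.002,0,0,0,0.065,0,0,0.002,0,0,0,0.08,0,0,0.002,0,0,0,0.085,0,0,0.002,0,0,0,0.085,0,0,-0.03,0,0,0,0.085,0,0,-0.08,0,0,0,0.085,0,0,-0.118,0,0,0,0.085,0,0,-0.118,0,0,0,0.085,0,0,-0.118,0,0,0,0.085]
}}

```text
time_s: 14.22
position: [638.6, -124.0, 159.2]
ee_rot: [-179.9, -0.0, 80.5]
ft_force: [0.1, 0.2, 0.6]
gripper_width: 84.9
grip_force: 0.0
```

{"fn": "play_rows", "kwargs": {
  "steps": [-0.06,0.001,0,0,0,0,0.06,-0.119,0.001,0,0,0,0,0.06,-0.119,0.001,0,0,0,0,0.06,-0.119,0.001,0.04,0,0,0,0.06,-0.119,0.001,0.08,0,0,0,0.06,-0.119,0.001,0.104,0,0,0,0.06,-0.119,0.001,0.104,0,0,0,0.06,-0.119,0.001,0.104,0,0,0,0.01,-0.119,0.001,0.104,0,0,0,0.01,-0.119,0.001,0.104,0,0,0,0.01,-0.119,0.001,0.104,0,0,0,0.01,-0.119,0.001,0.104,0,0,0,0.01],
  "squeeze": 40
}}

```text
time_s: 15.72
position: [618.6, -241.6, 57.6]
ee_rot: [-179.8, 0.0, 80.6]
ft_force: [-12.3, 1.8, 10.9]
gripper_width: 19.5
grip_force: 39.9
```

```bash
python3 - <<'E'
from h import *
g=snap('scene','s4')
cv2.imwrite('pics/m4.png',cv2.resize(g[120:290,150:350,::-1],None,fx=3,fy=3,interpolation=cv2.INTER_CUBIC))
E
```

```text
(no output)
```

View pics/m4.png

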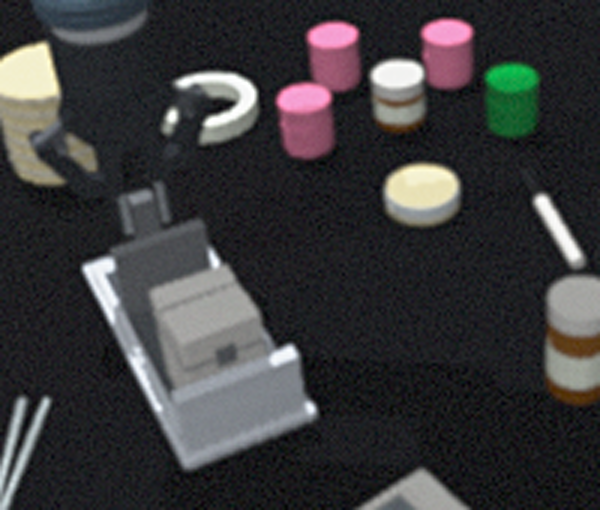

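Post pinched at 19.5 mm, with both boxes upright in the channel. Slide the stop.

{"fn": "play_rows", "kwargs": {
  "steps": [0.005,0,0,0,0,0,0.01,0.015,0,0,0,0,0,0.01,0.025,0,0,0,0,0,0.01,0.035,0,0,0,0,0,0.01,0.045,0,0,0,0,0,0.01,0.052,0,0,0,0,0,0.01,0.056,0,0,0,0,0,0.01,0.06,0,0,0,0,0,0.01,0.063,0,0,0,0,0,0.01,0.066,0,0,0,0,0,0.01,0.069,0,0,0,0,0,0.01,0.072,0,0,0,0,0,0.01,0.075,0,0,0,0,0,0.01,0.077,0,0,0,0,0,0.01,0.079,0,0,0,0,0,0.01,0.081,0,0,0,0,0,0.01,0.081,0,0,0,0,0,0.01]
}}

```text
time_s: 17.9
position: [631.9, -162.3, 57.7]
ee_rot: [-179.8, 0.1, 80.6]
ft_force: [-12.3, -0.8, 10.2]
gripper_width: 18.9
grip_force: 39.9
```

{"fn": "play_rows", "kwargs": {
  "steps": [0.001,0,0,0,0,0,0.01,0.002,0,0,0,0,0,0.01,0.003,0,0,0,0,0,0.01,0.004,0,0,0,0,0,0.01,0.004,0,0,0,0,0,0.01]
}}

```text
time_s: 18.52
position: [632.5, -158.9, 57.7]
ee_rot: [-179.8, 0.1, 80.6]
ft_force: [-13.5, -3.2, 10.7]
gripper_width: 19.3
grip_force: 39.8
```

{"fn": "play_rows", "kwargs": {
  "steps": [0.001,0,0,0,0,0,0.01,0.002,0,0,0,0,0,0.01,0.002,0,0,0,0,0,0.01]
}}

```text
time_s: 18.9
position: [632.5, -158.8, 57.7]
ee_rot: [-179.8, 0.3, 80.5]
ft_force: [-15.2, -8.2, 10.3]
gripper_width: 19.3
grip_force: 39.8
```

{"fn": "play_rows", "kwargs": {
  "steps": [0.002,0,0,0,0,0,0.01,0.003,0,0,0,0,0,0.01,0.003,0,0,0,0,0,0.01]
}}

```text
time_s: 19.27
position: [632.5, -158.8, 57.8]
ee_rot: [-179.8, 0.5, 80.5]
ft_force: [-18.0, -18.6, 8.3]
gripper_width: 19.2
grip_force: 39.6
```

Position no longer moves and force rises, so it is snug. Ease off, release and rise.

{"fn": "play_rows", "kwargs": {
  "steps": [-0.003,0,0,0,0,0,0.01,-0.003,0,0,0,0,0,0.06,-0.003,0,0,0,0,0,0.06,-0.003,0,0,0,0,0,0.06,-0.003,0,-0.03,0,0,0,0.06,-0.003,0,-0.07,0,0,0,0.06,-0.003,0,-0.103,0,0,0,0.06,-0.003,0,-0.103,0,0,0,0.06,-0.003,0,-0.103,0,0,0,0.06]
}}

```text
time_s: 20.4
position: [634.5, -155.5, 158.0]
ee_rot: [-179.9, -0.0, 80.6]
ft_force: [-0.3, 0.2, -0.1]
gripper_width: 59.9
grip_force: 0.0
```

{"fn": "play_rows", "kwargs": {
  "steps": [-0.0705,-0.2265,0,0,0,-0.165,0.085,-0.0705,-0.2265,0,0,0,-0.165,0.085,-0.0705,-0.2265,0,0,0,-0.165,0.085,-0.0705,-0.2265,0,0,0,-0.165,0.085,-0.0705,-0.2265,0.03,0,0,-0.165,0.085,-0.0705,-0.2265,0.07,0,0,-0.165,0.085,-0.0705,-0.2265,0.1,0,0,-0.165,0.085,-0.0705,-0.2265,0.1,0,0,-0.165,0.085,-0.0705,-0.2265,0.1,0,0,-0.165,0.085]
}}

```text
time_s: 21.52
position: [399.9, -188.3, 59.0]
ee_rot: [-180.0, -0.0, 90.0]
ft_force: [-1.1, 0.2, 0.3]
gripper_width: 85.4
grip_force: 0.0
```

```bash
python3 - <<'E'
from h import *
f=snap('top','t5');g=snap('scene','s5')
a=cv2.resize(f[90:180,280:430,::-1],None,fx=4,fy=4,interpolation=cv2.INTER_CUBIC);b=cv2.resize(g[120:290,150:400,::-1],None,fx=1.4,fy=1.4)
o=np.zeros((a.shape[0]+b.shape[0],600,3),np.uint8);o[:360]=a;o[360:,:b.shape[1]]=b;cv2.imwrite('pics/m5.png',o)
E
```

```text
(no output)
```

View pics/m5.png

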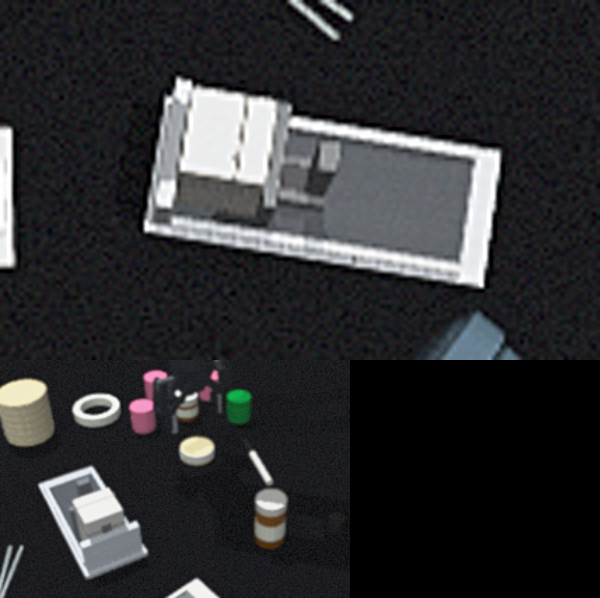

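The boxes are packed snug against the wall with the stop against them (no gap from wall to stop). Now grasp the dish low.

{"fn": "play_rows", "kwargs": {
  "steps": [0,0,0.03,0,0,0,0.085,0,0,0.05,0,0,0,0.085,0,0,0.0575,0,0,0,0.085,0,0,0.0575,0,0,0,0.085,0,0,0.0575,0,0,0,0.07,0,0,0.0575,0,0,0,0.055,0,0,0.0575,0,0,0,0.05,0,0,0.0575,0,0,0,0.05,0,0,0.0575,0,0,0,0.05],
  "squeeze": 25
}}

```text
time_s: 22.75
position: [400.5, -188.8, 2.4]
ee_rot: [179.9, 0.1, 90.0]
ft_force: [-1.6, 0.8, 7.4]
gripper_width: 57.5
grip_force: 25.4
```

{"fn": "play_rows", "kwargs": {
  "steps": [0,0,-0.005,0,0,0,0.05,0,0,-0.02,0,0,0,0.05,0,0,-0.04,0,0,0,0.05,0,0,-0.055,0,0,0,0.05,0,0,-0.06,0,0,0,0.05,0,0,-0.06,0,0,0,0.05]
}}

```text
time_s: 23.5
position: [400.0, -188.4, 61.6]
ee_rot: [180.0, 0.0, 90.0]
ft_force: [-0.3, 0.1, 0.1]
gripper_width: 57.5
grip_force: 26.9
```

```bash
python3 - <<'E'
from h import *
g=snap('scene','s6')
cv2.imwrite('pics/m6.png',cv2.resize(g[110:230,220:370,::-1],None,fx=4,fy=4,interpolation=cv2.INTER_CUBIC))
E
```

```text
(no output)
```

View pics/m6.png

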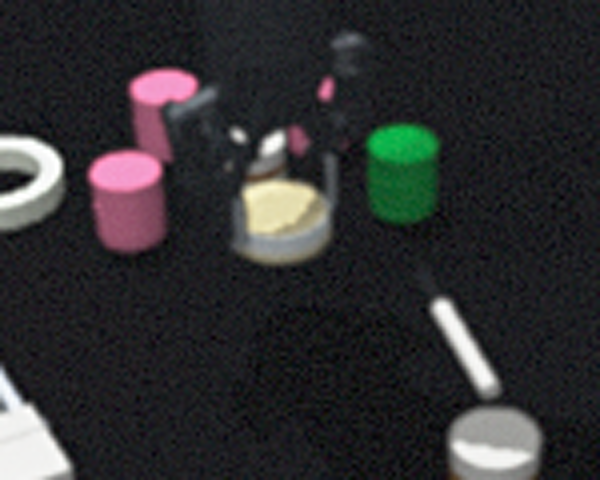

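The dish hangs level between the pads. Carry it to the large nest.

{"fn": "play_rows", "kwargs": {
  "steps": [0.004,0.002,-0.02,0,0,0,0.05,0.02,0.011,-0.04,0,0,0,0.05,0.05,0.028,-0.05,0,0,0,0.05,0.085,0.047,-0.05,0,0,0,0.05,0.12,0.066,-0.05,0,0,0,0.05,0.155,0.086,-0.05,0,0,0,0.05,0.19,0.105,-0.05,0,0,0,0.05,0.225,0.124,-0.05,0,0,0,0.05,0.26,0.144,-0.05,0,0,0,0.05,0.295,0.163,-0.05,0,0,0,0.05,0.33,0.182,-0.05,0,0,0,0.05,0.362,0.2,-0.05,0,0,0,0.05,0.388,0.215,-0.05,0,0,0,0.05,0.404,0.223,-0.05,0,0,0,0.05,0.404,0.223,-0.05,0,0,0,0.05,0.404,0.223,-0.05,0,0,0,0.05]
}}

```text
time_s: 25.55
position: [622.2, 214.8, 110.8]
ee_rot: [-179.9, 0.0, 90.0]
ft_force: [-0.6, -0.1, -0.8]
gripper_width: 57.9
grip_force: 27.0
```

{"fn": "play_rows", "kwargs": {
  "steps": [0.0005,0.001,0.03,0,0,0,0.05,0.0005,0.001,0.06,0,0,0,0.05,0.0005,0.001,0.08,0,0,0,0.05,0.0005,0.001,0.09,0,0,0,0.05,0.0005,0.001,0.096,0,0,0,0.05,0.0005,0.001,0.099,0,0,0,0.05,0.0005,0.001,0.1,0,0,0,0.05,0.0005,0.001,0.1,0,0,0,0.05]
}}

```text
time_s: 26.55
position: [624.2, 216.4, 11.8]
ee_rot: [180.0, -0.0, 90.0]
ft_force: [-0.6, 1.0, -0.4]
gripper_width: 57.5
grip_force: 27.0
```

{"fn": "play_rows", "kwargs": {
  "steps": [-0.001,-0.001,0.001,0,0,0,0.05,-0.001,-0.001,0.0015,0,0,0,0.05,-0.001,-0.001,0.0015,0,0,0,0.065,-0.001,-0.001,0.0015,0,0,0,0.075,-0.001,-0.001,0.0015,0,0,0,0.085,-0.001,-0.001,0.0015,0,0,0,0.085,-0.001,-0.001,-0.02,0,0,0,0.085,-0.001,-0.001,-0.07,0,0,0,0.085,-0.001,-0.001,-0.13,0,0,0,0.085,-0.001,-0.001,-0.13,0,0,0,0.085]
}}

```text
time_s: 27.8
position: [627.5, 216.1, 150.2]
ee_rot: [179.2, -0.1, 90.0]
ft_force: [0.4, -0.3, -0.7]
gripper_width: 84.7
grip_force: 0.0
```

{"fn": "play_rows", "kwargs": {
  "steps": [-0.518,-0.284,0,0,0,0,0.06,-0.518,-0.284,0,0,0,0,0.06,-0.518,-0.284,0,0,0,0,0.06,-0.518,-0.284,0,0,0,0,0.06,-0.518,-0.284,0,0,0,0,0.06,-0.518,-0.284,0,0,0,0,0.06,-0.518,-0.284,0,0,0,0,0.06,-0.518,-0.284,0,0,0,0,0.06,-0.518,-0.284,0,0,0,0,0.06,-0.518,-0.284,0,0,0,0,0.06,-0.518,-0.284,0,0,0,0,0.06,-0.518,-0.284,0.04,0,0,0,0.06,-0.518,-0.284,0.06,0,0,0,0.06,-0.518,-0.284,0.06,0,0,0,0.06,-0.518,-0.284,0.06,0,0,0,0.06]
}}

```text
time_s: 29.68
position: [339.6, -302.6, 82.2]
ee_rot: [180.0, 0.0, 90.1]
ft_force: [-0.9, 0.3, 0.4]
gripper_width: 59.8
grip_force: 0.0
```

```bash
python3 - <<'E'
from h import *
f=snap('top','t7');g=snap('scene','s7')
a=cv2.resize(f[110:170,190:300,::-1],None,fx=5,fy=5,interpolation=cv2.INTER_CUBIC);b=cv2.resize(g[110:200,200:340,::-1],None,fx=3,fy=3)
o=np.zeros((a.shape[0]+b.shape[0],600,3),np.uint8);o[:a.shape[0],:a.shape[1]]=a;o[a.shape[0]:,:b.shape[1]]=b;cv2.imwrite('pics/m7.png',o)
E
```

```text
(no output)
```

View pics/m7.png

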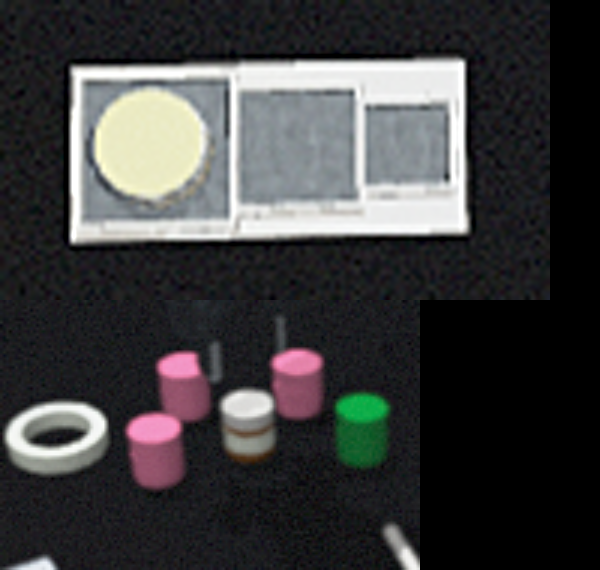

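The dish sits in the large nest, about 3 mm off centre after parallax correction. The open gripper straddles the white-capped short jar, clear of the pinks and green. Grasp it.

{"fn": "play_rows", "kwargs": {
  "steps": [0,0,0.03,0,0,0,0.06,0,0,0.055,0,0,0,0.06,0,0,0.067,0,0,0,0.06,0,0,0.067,0,0,0,0.06,0,0,0.067,0,0,0,0.04,0,0,0.067,0,0,0,0.035,0,0,0.067,0,0,0,0.035,0,0,0.067,0,0,0,0.035],
  "squeeze": 35
}}

```text
time_s: 30.78
position: [339.5, -303.7, 15.5]
ee_rot: [179.9, 0.1, 90.0]
ft_force: [-0.2, 0.9, 6.6]
gripper_width: 43.2
grip_force: 36.0
```

{"fn": "play_rows", "kwargs": {
  "steps": [0,0,-0.015,0,0,0,0.035,0,0,-0.05,0,0,0,0.035,0.01,0.006,-0.09,0,0,0,0.035,0.035,0.022,-0.11,0,0,0,0.035,0.07,0.045,-0.11,0,0,0,0.035,0.105,0.068,-0.11,0,0,0,0.035,0.14,0.09,-0.11,0,0,0,0.035,0.175,0.113,-0.11,0,0,0,0.035,0.21,0.135,-0.11,0,0,0,0.035,0.245,0.158,-0.11,0,0,0,0.035,0.28,0.18,-0.11,0,0,0,0.035,0.315,0.203,-0.11,0,0,0,0.035,0.35,0.225,-0.11,0,0,0,0.035,0.385,0.248,-0.11,0,0,0,0.035,0.415,0.267,-0.11,0,0,0,0.035,0.435,0.28,-0.11,0,0,0,0.035,0.443,0.2855,-0.11,0,0,0,0.035,0.443,0.2855,-0.11,0,0,0,0.035,0.443,0.2855,-0.11,0,0,0,0.035]
}}

```text
time_s: 33.15
position: [623.8, 139.4, 124.4]
ee_rot: [-180.0, 0.0, 90.0]
ft_force: [0.1, -0.0, 0.2]
gripper_width: 43.1
grip_force: 35.8
```

{"fn": "play_rows", "kwargs": {
  "steps": [0,0.001,0.03,0,0,0,0.035,0,0.001,0.06,0,0,0,0.035,0,0.001,0.08,0,0,0,0.035,0,0.001,0.09,0,0,0,0.035,0,0.001,0.096,0,0,0,0.035,0,0.001,0.099,0,0,0,0.035,0,0.001,0.1005,0,0,0,0.035,0,0.001,0.1005,0,0,0,0.035]
}}

```text
time_s: 34.15
position: [625.6, 140.3, 24.3]
ee_rot: [180.0, -0.0, 90.0]
ft_force: [-0.1, -0.6, -1.1]
gripper_width: 43.0
grip_force: 35.8
```

{"fn": "play_rows", "kwargs": {
  "steps": [0,-0.001,0.001,0,0,0,0.035,0,-0.001,0.001,0,0,0,0.035,0,-0.001,0.001,0,0,0,0.05,0,-0.001,0.001,0,0,0,0.065,0,-0.001,0.001,0,0,0,0.065,0,-0.001,0.001,0,0,0,0.065,0,-0.001,-0.03,0,0,0,0.065,0,-0.001,-0.07,0,0,0,0.065,0,-0.001,-0.11,0,0,0,0.065,0,-0.001,-0.12,0,0,0,0.065,0,-0.001,-0.12,0,0,0,0.065,0,-0.001,-0.12,0,0,0,0.065]
}}

```text
time_s: 35.65
position: [623.1, 140.2, 141.7]
ee_rot: [-179.8, 0.0, 90.0]
ft_force: [0.0, 0.7, -0.0]
gripper_width: 65.2
grip_force: 0.0
```

{"fn": "play_rows", "kwargs": {
  "steps": [0.143,-0.272,0,0,0,0,0.06,0.143,-0.272,0,0,0,0,0.06,0.143,-0.272,0,0,0,0,0.06,0.143,-0.272,0,0,0,0,0.06,0.143,-0.272,0,0,0,0,0.06,0.143,-0.272,0,0,0,0,0.06,0.143,-0.272,0.03,0,0,0,0.06,0.143,-0.272,0.045,0,0,0,0.06,0.143,-0.272,0.045,0,0,0,0.06,0.143,-0.272,0.045,0,0,0,0.06]
}}

```text
time_s: 36.9
position: [353.0, 283.1, 99.1]
ee_rot: [180.0, -0.0, 90.0]
ft_force: [-0.5, 1.2, 0.4]
gripper_width: 60.2
grip_force: 0.0
```

```bash
python3 - <<'E'
from h import *
f=snap('top','t8');g=snap('scene','s8')
a=cv2.resize(f[110:170,190:300,::-1],None,fx=5,fy=5,interpolation=cv2.INTER_CUBIC);b=cv2.resize(g[200:310,370:530,::-1],None,fx=2.5,fy=2.5)
o=np.zeros((a.shape[0]+b.shape[0],600,3),np.uint8);o[:a.shape[0],:a.shape[1]]=a;o[a.shape[0]:,:b.shape[1]]=b;cv2.imwrite('pics/m8.png',o)
E
```

```text
(no output)
```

View pics/m8.png

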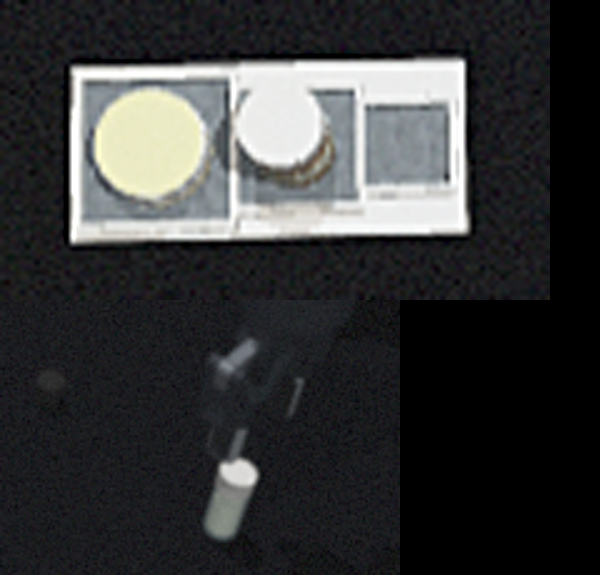

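```bash
python3 - <<'E'
from h import *
crop=lambda x,y:(x/2.5+370,(y-300)/2.5+200)
print('cap scene ->',onz('scene',*crop(238,473),64).round(1),'foot ->',onz('scene',*crop(222,532),2).round(1))
for P in[(353,283,99),(323,283,104),(383,283,104),(383,283,140),(351.6,283,64)]:
    u,v=proj('scene',P)[0];print(P,np.round([(u-370)*2.5,(v-200)*2.5+300]))
f=cv2.imread('pics/t8.png').min(axis=2)
# jar cap and nest check
m=(f[118:150,234:262]>200).astype(np.uint8)
print('jarcap', onz('top',(281+.5)/5-.5+190,(124+.5)/5-.5+110,56).round(1),'dish',onz('top',(152+.5)/5-.5+190,(142+.5)/5-.5+110,26).round(1))
E
```

```text
cap scene -> [352.6 284.2  64. ] foot -> [355.8 288.3   2. ]
(353, 283, 99) [247. 439.]
(323, 283, 104) [272. 415.]
(383, 283, 104) [224. 455.]
(383, 283, 140) [235. 419.]
(351.6, 283, 64) [237. 471.]
jarcap [624.3 140.6  56. ] dish [622.9 214.2  26. ]
```

The scene ray puts the vial at (352.6,284.2), in agreement with the top view. Jar cap (624,141) and dish (623,214) are both within 2 mm of their nest centres. Grasp the vial.

{"fn": "play_rows", "kwargs": {
  "steps": [0,-0.001,0.03,0,0,0,0.06,0,-0.001,0.06,0,0,0,0.06,0,-0.001,0.079,0,0,0,0.06,0,-0.001,0.079,0,0,0,0.06,0,-0.001,0.079,0,0,0,0.035,0,-0.001,0.079,0,0,0,0.02,0,-0.001,0.079,0,0,0,0.018,0,-0.001,0.079,0,0,0,0.018,0,-0.001,0.079,0,0,0,0.018],
  "squeeze": 30
}}

```text
time_s: 38.12
position: [352.4, 283.7, 21.1]
ee_rot: [179.9, -0.1, 90.0]
ft_force: [-1.1, -0.4, 6.5]
gripper_width: 24.2
grip_force: 29.2
```

{"fn": "play_rows", "kwargs": {
  "steps": [0,0,-0.015,0,0,0,0.018,0,0,-0.05,0,0,0,0.018,-0.006,0.008,-0.085,0,0,0,0.018,-0.02,0.027,-0.1,0,0,0,0.018,-0.042,0.057,-0.1,0,0,0,0.018,-0.066,0.089,-0.1,0,0,0,0.018,-0.09,0.121,-0.1,0,0,0,0.018,-0.114,0.153,-0.1,0,0,0,0.018,-0.138,0.186,-0.1,0,0,0,0.018,-0.162,0.218,-0.1,0,0,0,0.018,-0.184,0.248,-0.1,0,0,0,0.018,-0.198,0.268,-0.1,0,0,0,0.018,-0.2035,0.274,-0.1,0,0,0,0.018,-0.2035,0.274,-0.1,0,0,0,0.018,-0.2035,0.274,-0.1,0,0,0,0.018]
}}

```text
time_s: 40.0
position: [624.4, 80.5, 119.9]
ee_rot: [-180.0, -0.0, 90.0]
ft_force: [-0.6, -0.1, -0.7]
gripper_width: 24.1
grip_force: 29.5
```

{"fn": "play_rows", "kwargs": {
  "steps": [0,0.001,0.03,0,0,0,0.018,0,0.001,0.055,0,0,0,0.018,0,0.001,0.072,0,0,0,0.018,0,0.001,0.082,0,0,0,0.018,0,0.001,0.087,0,0,0,0.018,0,0.001,0.0895,0,0,0,0.018,0,0.001,0.0905,0,0,0,0.018,0,0.001,0.0905,0,0,0,0.018]
}}

```text
time_s: 41.0
position: [626.7, 79.7, 29.8]
ee_rot: [180.0, 0.0, 90.0]
ft_force: [-0.9, 0.5, -0.2]
gripper_width: 24.4
grip_force: 29.6
```

{"fn": "play_rows", "kwargs": {
  "steps": [0,0,0.001,0,0,0,0.018,0,0,0.001,0,0,0,0.018,0,0,0.001,0,0,0,0.03,0,0,0.001,0,0,0,0.045,0,0,0.001,0,0,0,0.05,0,0,0.001,0,0,0,0.05,0,0,-0.03,0,0,0,0.05,0,0,-0.07,0,0,0,0.05,0,0,-0.12,0,0,0,0.05,0,0,-0.15,0,0,0,0.05,0.05,-0.05,-0.15,0,0,0,0.05,0.1,-0.1,-0.15,0,0,0,0.05,0.1,-0.16,-0.15,0,0,0,0.05,0.1,-0.22,-0.15,0,0,0,0.05,0.1,-0.26,-0.15,0,0,0,0.05,0.1,-0.26,-0.15,0,0,0,0.05,0.1,-0.26,-0.15,0,0,0,0.05]
}}

```text
time_s: 43.12
position: [367.3, 179.8, 180.0]
ee_rot: [179.9, -0.0, 90.0]
ft_force: [0.2, -0.3, -0.2]
gripper_width: 49.8
grip_force: 0.0
```

```bash
python3 - <<'E'
from h import *
f=snap('top','t9');g=snap('scene','s9')
a=cv2.resize(f[100:170,190:420,::-1],None,fx=3.4,fy=3.4,interpolation=cv2.INTER_CUBIC);b=cv2.resize(g[170:385,170:390,::-1],None,fx=1.6,fy=1.6)
o=np.zeros((a.shape[0]+b.shape[0],790,3),np.uint8);o[:a.shape[0],:a.shape[1]]=a;o[a.shape[0]:,:b.shape[1]]=b;cv2.imwrite('pics/m9.png',o);print(o.shape,a.shape)
E
```

```text
(582, 790, 3) (238, 782, 3)
```

View pics/m9.png

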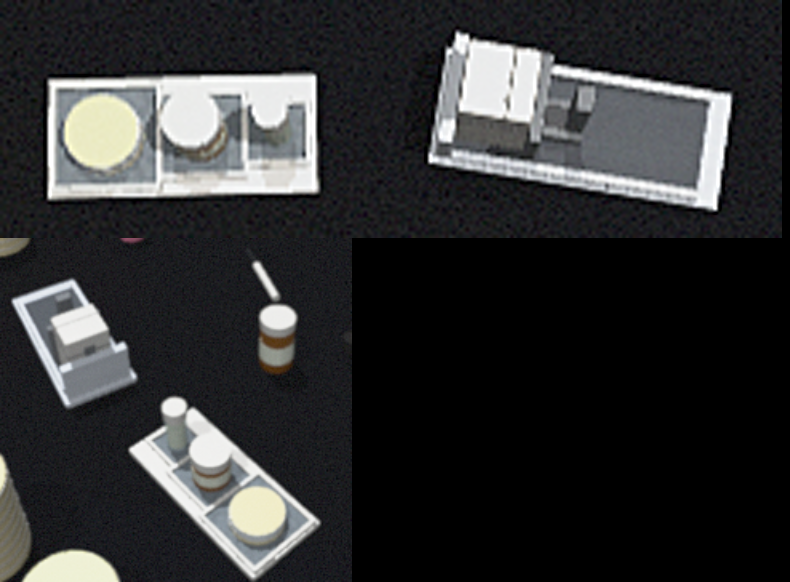

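All three tray items stand upright in their nests. The boxes are packed between wall and stop, and the tall jar is untouched. Final numeric check, then hand in.

```bash
python3 - <<'E'
from h import *
P=lambda x,y,z:onz('top',(x+.5)/3.4-.5+190,(y+.5)/3.4-.5+100,z)[:2]
C=np.array([631.5,-164.8]);th=np.radians(-9.45);R=np.array([[np.cos(th),-np.sin(th)],[np.sin(th),np.cos(th)]])
for n,p in dict(thick=(486,79,88),thin=(523,83,88),grip=(586,97,84)).items(): print(n,(R.T@(P(*p)-C)).round(1))
t=np.radians(1.5);Rt=np.array([[np.cos(t),-np.sin(t)],[np.sin(t),np.cos(t)]])
for n,p in dict(dish=(102,132,26),jar=(190,121,56),vial=(269,110,72)).items(): print(n,(Rt.T@(P(*p)-[624.6,155.3])).round(1))
E
```

```text
thick [ 0.5 83.2]
thin [ 2.1 55.5]
grip [0.7 7.2]
dish [-1.4 59.8]
jar [ -2.9 -14. ]
vial [ -0.5 -75.7]
```

```bash
python3 -c "
from rig import manip
print(manip.hand_in())"
```

```text
the job is handed in; nothing more can be done
None
```

The job is handed in at about 43 s of the 144 s allowed. In the last camera check both kits were within tolerance, with the boxes packed snug (stop at about 0.114 m), the dish, short jar and vial within 3 mm of their nest centres, and the tall jar untouched. The hand-in returned no verdict.

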